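# Stand the bench bottles in their matching holders

### The job

Stand each of the four white blue-capped bottles in the grey bench holder whose outline matches its base: the larger round bottle in the larger round holder, the smaller round in the smaller round, the square in the square and the oblong in the oblong, each fully down inside the rim and let go. Keep the bottles upright and set them down gently, without dropping them. Leave the small glass beaker and the stack of pale round dishes where they are.

Things in the scene. Friction and masses are not known exactly. Their poses are not given: they have to be found in the camera images.
- large_round_mid (a point): the larger round bottle: white plastic cylinder, 56 mm diameter, 90 mm tall in all; straight side up to 60 mm above its foot, then a blue cap of 34 mm diameter. The point is its centre, half-way up (45 mm above its foot); z points to the cap.
- small_round_mid (a point): the smaller round bottle: white plastic cylinder, 34 mm diameter, 74 mm tall in all; straight side up to 48 mm above its foot, then a blue cap of 22 mm diameter. The point is its centre, half-way up (37 mm above its foot); z points to the cap.
- square_mid (a point): the square bottle: white plastic, base 46 x 46 mm, 86 mm tall in all; flat sides up to 60 mm above its foot, then a round blue cap of 30 mm diameter. Its x and y axes are square to its flat sides. The point is its centre, half-way up (43 mm above its foot); z points to the cap.
- oblong_mid (a point): the oblong bottle: white plastic, base 36 mm along its own x by 72 mm along its own y, 80 mm tall in all; flat sides up to 56 mm above its foot, then a round blue cap of 26 mm diameter. Grip it across the 36 mm. The point is its centre, half-way up (40 mm above its foot); z points to the cap.
- holder_large_round: the larger round holder: inside 72 mm, outside 80 mm diameter; a low grey plastic dish fixed to the bench, floor 4 mm thick, rim 14 mm above the bench, 8 mm of room all round its bottle. Origin: centre of its underside, on the bench; z up.
- holder_small_round: the smaller round holder: inside 50 mm, outside 58 mm diameter; a low grey plastic dish fixed to the bench, floor 4 mm thick, rim 14 mm above the bench, 8 mm of room all round its bottle. Origin: centre of its underside, on the bench; z up.
- holder_square: the square holder: inside 62 x 62 mm, outside 70 x 70 mm, sides along its x and y axes; a low grey plastic dish fixed to the bench, floor 4 mm thick, rim 14 mm above the bench, 8 mm of room all round its bottle. Origin: centre of its underside, on the bench; z up.
- holder_oblong: the oblong holder: inside 52 mm along its own x by 88 mm along its own y, outside 60 x 96 mm; a low grey plastic dish fixed to the bench, floor 4 mm thick, rim 14 mm above the bench, 8 mm of room all round its bottle. Origin: centre of its underside, on the bench; z up.
- beaker: the small empty glass beaker, 38 mm diameter, 42 mm tall, near the middle of the work; loose, to be left alone. Origin: centre of its underside.
- petri: the flat stack of pale clear round dishes, 90 mm diameter, 30 mm tall, at the far edge of the work; loose, to be left alone. Origin: centre of its underside.
Mind the look-alikes: they are no part of the job. Leave any red look-alike of the holder_oblong alone. What is shaped like the holder_square but turquoise is not meant.

How it is judged (in metres and radians):
At the end, for the whole second after the job is handed in: Each bottle stands in its own matching holder: centre within 13 mm of the holder's centre seen from above, foot on the holder's floor (within 4 mm of height), upright within 0.08 rad, at rest and untouched (horizontal distance between large_round_mid and holder_large_round below 0.013 m and z of large_round_mid in the frame of holder_large_round between 0.045 and 0.053 m and angle between each of large_round_mid, small_round_mid, square_mid, oblong_mid's own z axis and vertical below 0.08 rad and linear speed of each of large_round, small_round, square, oblong below 0.02 m/s and angular speed of each of large_round, small_round, square, oblong below 0.2 rad/s and contact force between each of large_round, small_round, square, oblong and the fingers below 0.1 N and horizontal distance between small_round_mid and holder_small_round below 0.013 m and z of small_round_mid in the frame of holder_small_round between 0.037 and 0.045 m and horizontal distance between square_mid and holder_square below 0.013 m and z of square_mid in the frame of holder_square between 0.043 and 0.051 m and horizontal distance between oblong_mid and holder_oblong below 0.013 m and z of oblong_mid in the frame of holder_oblong between 0.04 and 0.048 m).
It fails at once if a white bottle is tipped by more than 35 degrees (angle between any of large_round_mid, small_round_mid, square_mid, oblong_mid's own z axis and vertical above 0.61 rad).
It fails at once if a white bottle is dropped or thrown (faster than 0.6 m/s, as after a fall of 2 cm, while not held) ((contact force between large_round and the fingers below 0.05 N and linear speed of large_round above 0.6 m/s) or (contact force between small_round and the fingers below 0.05 N and linear speed of small_round above 0.6 m/s) or (contact force between square and the fingers below 0.05 N and linear speed of square above 0.6 m/s) or (contact force between oblong and the fingers below 0.05 N and linear speed of oblong above 0.6 m/s)).
It fails at once if the beaker is pushed more than 20 mm (distance of beaker from where it was at the start of the episode above 0.02 m).
It fails at once if the petri is pushed more than 20 mm (distance of petri from where it was at the start of the episode above 0.02 m).
It also fails if it takes over 120 s, if anything falls off the work surface, if the arm or the gripper's body presses on something with over 40 N, if the wrist force passes 120 N, or if a joint passes its speed limit or range.

### The arm

A 6-joint arm with a two-finger parallel gripper is mounted at the origin on the work surface. World frame = base frame: x ahead of the robot, y to its left, z up, the work surface at z = 0. Lengths are in mm, angles in degrees, forces in N, time in s.
With the tool pointing down it reaches from about 250 to 800 mm from the base axis. Payload 8.5 kg.
Tool frame: the origin (TCP) lies where the fingers leave the gripper's body, on its centre line; the fingertips stand 73 mm ahead of it and the grasp point (between the pads) lies 54 mm ahead of it; z points along the fingers, y is the line along which they close (so a half turn about z gives the same grasp; the last joint's range is limited). The gripper opens to 85 mm and grips with 20 to 120 N. Pads are 22 mm wide; open, the fingers measure 114 mm over their backs; the gripper's body (76 mm by 85 mm) begins 54 mm behind the grasp point. The pads swing forward as they close: fully open they stand 13 mm farther back than shut.
Start: joints at [75.86, 13.648, -0.773, 75.585, 0, 90], TCP at [128.248, 509.057, 303.876] pointing down, gripper open.
Joint ranges: [-152.45, 152.45], [-59.26, 108.67], [-65.41, 83.53], [-104.44, 129.93], [-82.83, 76.93], [-180, 180]. Speed limits (degrees/s): [127.2, 127.2, 159.86, 180, 180, 180].

### API

Orientations are given as a 3x3 rotation matrix whose columns are the frame's x, y, z axes.
In Python, from cell import ctrl gives the robot as it stands.
- The arm moves only by the shell command python3 -m jog 'ROWS' [FORCE]. ROWS is JSON, a list of rows, each an object with "fingers": the opening, from 0 (shut) to 1 (fully open); "dp": the shift along the world's x, y, z in mm, a list of three; "dr": the turn, a rotation vector about the world's x, y, z in degrees, a list of three. In form: [{"fingers": fingers, "dp": [tx, ty, tz], "dr": [rx, ry, rz]}, ...]. A call has 1 to 8 rows; each row shifts and turns the commanded pose from where the row before left it; what a row does not reach is not made up. A row lasts 1/8 s, in which the tool goes at most 62.5 mm and 10.7 degrees, less where a joint would pass 70% of its speed; a pose out of reach is approached as far as the arm can. A call is refused whole if a number of a shift passes 62.5 or a number of a turn 10.7, either way. A call with a gripper value outside its range is refused whole. The fingers move at their own pace and stop on an object; FORCE is the grip in N (left out, the last holds). Time passes only in rows, so rows that do not move let the fingers close. It gives the time, the measured TCP pose, the force, the opening and the grip force at its end, in the units of the state.
- ctrl.get_state(): the state, without advancing time (a new reading comes with each control period).
- ctrl.capture(name): name is "scene" or "top" or "wrist"; returns (picture, depth): 480x640x3 uint8, blue, green, red; 480x640 float32, mm along the optical axis (not along the pixel's ray), 0 where there is no reading.
- ctrl.camera_info(name): a dict with "camera_matrix" (3x3 intrinsics, pixels), "extrinsics" (4x4, takes a point from camera to world coordinates); the wrist camera has in their place "mount" (4x4, takes a point from camera to tool coordinates, whose origin is the TCP and whose axes are the flange's). Camera axes: x right, y up, looking along -z (the intrinsics and any distortion apply to the point x, -y, -z); pixel columns grow to the right and rows downward; lengths in mm; the calibration is good to about 2 mm. A picture is of the moment at which its call begins: read the wrist's pose just before it. camera_info takes no time and is no camera call.
- ctrl.job_done(): hands the job in; it is judged then, once.
Trained networks look in the newest picture that a camera, given by its name, has taken for a name from the list of things; names that differ only in an ending like _2 or _b are one class to them, and where a whole thing is asked for, a point or a joint stands for the part that bears it (a point fixed in the world has none). Each returns a list of dicts, best first, with "confidence" (0 to 1); they miss things now and then, are a little off and sometimes report something else, mostly with a low value. They report only what shows in the picture. A call takes as long as a camera call. They do not tell look-alikes from the thing itself.
- ctrl.recognise(camera, query): "location" ([column, row] in pixels, amid what is visible of it).
- ctrl.cut_out(camera, query): "pixels" (480x640 bool, what is visible of it) and "location" ([column, row] in pixels, amid what is visible of it).
The state is a dict: "time_s": time; "qpos": joint angles; "qd": joint speeds; "effort": joint torques, N m; "position": TCP position; "tcp_rot": TCP orientation; "ft_force": force on the tool from outside, world axes, zero at the start; "torque": the same for the moment, N m; "gripper_width": finger opening in mm; "finger_force": force on a finger pad.
Only numpy, scipy, OpenCV 4.12 (cv2) and the standard library are available. Lean on these libraries where they do the work, as an engineer would, in place of code of your own. Each camera call takes 0.05 s, during which the arm holds its last target. There are 200 camera calls.

## Working session

There is one attempt and no reset: what is moved stays moved. The work goes in short steps, Python scripts to look and compute and a shell command to move; the robot and the scene stay as the last step left them, time stands still between calls to the robot, and variables do not carry over. Pictures are saved under pics/ and viewed, at most 14 in all, crops included, and the job is handed in when it is done.

```bash
mkdir -p pics; ls; python3 - <<'E'
from cell import ctrl
import cv2,numpy as np
np.set_printoptions(precision=2,suppress=True)
for n in("scene","top"):
    p,d=ctrl.capture(n); cv2.imwrite(f"pics/{n}0.png",p); i=ctrl.camera_info(n); print(i)
print(ctrl.camera_info("wrist")); s=ctrl.get_state(); print(s["tcp_rot"],s["time_s"],s["gripper_width"])
E
```

```text
pics
{'camera_matrix': array([[545.15,   0.  , 329.37],
       [  0.  , 545.15, 236.18],
       [  0.  ,   0.  ,   1.  ]]), 'extrinsics': array([[  -0.04,   -0.83,    0.56, 1151.23],
       [   1.  ,   -0.04,    0.01,   61.51],
       [   0.01,    0.56,    0.83,  966.67],
       [   0.  ,    0.  ,    0.  ,    1.  ]])}
{'camera_matrix': array([[560.49,   0.  , 323.71],
       [  0.  , 560.49, 239.17],
       [  0.  ,   0.  ,   1.  ]]), 'extrinsics': array([[   0.01,    1.  ,   -0.09,  418.22],
       [  -1.  ,    0.01,   -0.01,   65.79],
       [  -0.01,    0.09,    1.  , 1479.8 ],
       [   0.  ,    0.  ,    0.  ,    1.  ]])}
{'camera_matrix': array([[406.08,   0.  , 315.43],
       [  0.  , 406.08, 232.75],
       [  0.  ,   0.  ,   1.  ]]), 'mount': array([[  0.  ,   0.97,   0.26,  65.68],
       [  1.  ,  -0.  ,  -0.  ,   1.16],
       [ -0.  ,   0.26,  -0.97, -70.84],
       [  0.  ,   0.  ,   0.  ,   1.  ]])}
[[-0.97  0.24 -0.  ]
 [ 0.24  0.97 -0.  ]
 [ 0.   -0.   -1.  ]] 0.1 85.2446778761437
```

View pics/top0.png

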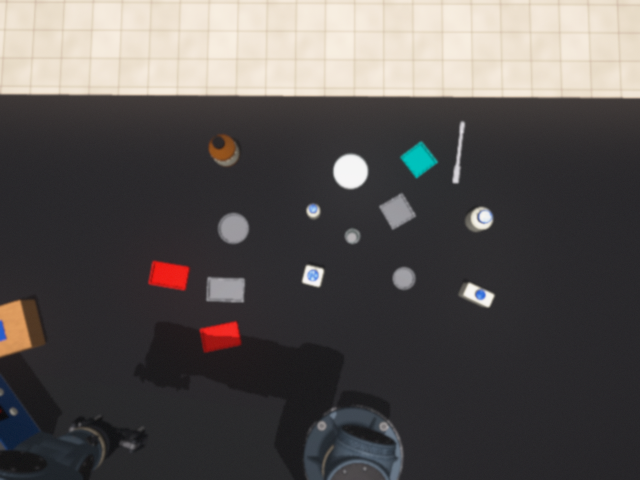

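View pics/scene0.png

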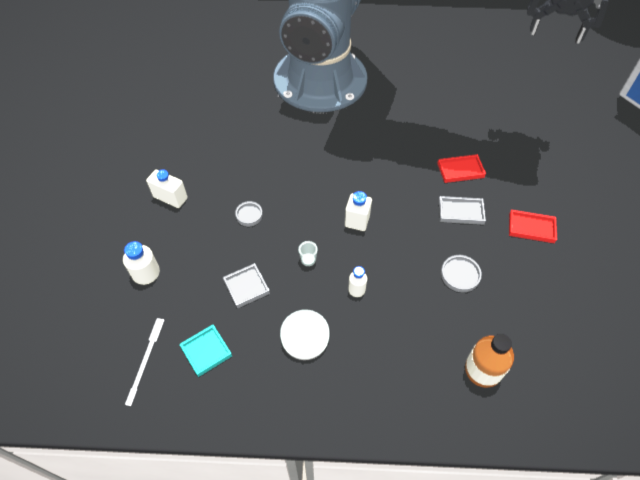

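The top view shows the bottles: large round (480,218), small round (313,211), square (313,276) and oblong (478,294). It also shows the grey holders: large round (233,228), small round (404,278), square (398,211) and oblong (226,290). The beaker is at (352,236) and the petri at (350,171); the red and turquoise dishes are decoys. The scene view agrees.

```bash
cat > h.py <<'E'
from cell import ctrl
import cv2,numpy as np
np.set_printoptions(precision=1,suppress=True)
def world(n,d,E=None):
    """per-pixel world points"""
    i=ctrl.camera_info(n);K=i["camera_matrix"]
    if E is None:E=i["extrinsics"]
    v,u=np.mgrid[:480,:640]
    P=np.dstack([(u-K[0,2])/K[0,0]*d,-(v-K[1,2])/K[1,1]*d,-d])
    return P@E[:3,:3].T+E[:3,3]
def plane(n,uv,z,E=None):
    """pixels -> world on height z"""
    i=ctrl.camera_info(n);K=i["camera_matrix"]
    if E is None:E=i["extrinsics"]
    uv=np.asarray(uv,float).reshape(-1,2)
    r=np.c_[(uv[:,0]-K[0,2])/K[0,0],-(uv[:,1]-K[1,2])/K[1,1],-np.ones(len(uv))]@E[:3,:3].T
    return E[:3,3]+r*((z-E[2,3])/r[:,2])[:,None]
E
cat > m.py <<'E'
from h import *
H={"large_round":90,"small_round":74,"square":86,"oblong":80}
for n in("top","scene"):
    p,d=ctrl.capture(n);W=world(n,d);hsv=cv2.cvtColor(p,cv2.COLOR_BGR2HSV)
    blue=(hsv[...,0]>100)&(hsv[...,0]<125)&(hsv[...,1]>120)&(hsv[...,2]>80)
    for q,h in H.items():
        for r in ctrl.cut_out(n,q+"_mid")[:2]:
            m=r["pixels"];w=W[m&(d>0)];b=m&blue
            ys,xs=np.nonzero(b&(abs(W[...,2]-h)<8))
            c=plane(n,[[xs.mean(),ys.mean()]],h)[0] if len(xs) else None
            w2=w[(w[:,2]>15)]
            rect=cv2.minAreaRect(w2[:,:2].astype(np.float32)) if len(w2) else 0
            print(n,q,round(r["confidence"],2),r["location"],"cap",c,len(xs),"maxz",w[:,2].max(),np.round(np.array([*rect[0],*rect[1],rect[2]]),1))
    for q in("holder_large_round","holder_small_round","holder_square","holder_oblong","beaker","petri"):
        z={"beaker":42,"petri":30}.get(q,14)
        for r in ctrl.cut_out(n,q)[:4]:
            m=r["pixels"];c=max(cv2.findContours(m.astype(np.uint8),0,1)[0],key=len)
            X=plane(n,c[:,0],z)[:,:2].astype(np.float32);rect=cv2.minAreaRect(X)
            print(n,q,round(r["confidence"],2),r["location"],"sat",hsv[m][:,1].mean().round(),np.round(np.array([*rect[0],*rect[1],rect[2]]),1))
E
python3 m.py
```

```text
top large_round 0.95 [479.4, 216.9] cap None 0 maxz 97.66474537718636 [ 607.6 -323.9   53.8   54.2   88.7]
top small_round 0.55 [399.5, 207.4] cap None 0 maxz 22.956352822772487 [ 631.2 -116.8   69.5   69.9   29.7]
top small_round 0.49 [313.6, 210.8] cap [635.9 102.5  74. ] 6 maxz 82.01191007071816 [623.7 104.   27.   29.2  22.6]
top square 0.77 [313.4, 273.1] cap [458.8 100.4  86. ] 26 maxz 93.18059233772851 [458.4 102.7  45.9  45.4  76.9]
top oblong 0.59 [475.4, 297.1] cap [ 415.2 -314.5   80. ] 59 maxz 87.15641031254313 [ 414.1 -313.6   72.2   36.2   64.8]
top holder_large_round 0.75 [400.2, 276.5] sat 8.0 [ 454.5 -132.4   54.6   57.5    0.4]
top holder_large_round 0.61 [233.6, 231.0] sat 8.0 [582.7 314.3  76.9  79.3   0.4]
top holder_small_round 0.76 [399.0, 278.3] sat 8.0 [ 454.5 -132.4   54.6   57.5    0.4]
top holder_square 0.92 [417.5, 158.6] sat 242.0 [ 769.2 -172.9   74.3   73.9   35.4]
top holder_square 0.91 [397.6, 206.5] sat 8.0 [ 630.6 -114.5   69.1   70.6   30.5]
top holder_oblong 0.87 [224.5, 290.9] sat 8.0 [422.5 331.4  59.7  99.3   0.4]
top holder_oblong 0.84 [169.5
[... 1113 characters left out ...]
43.7, 290.4] sat 5.0 [ 635.4 -112.6   79.4   71.3   31. ]
scene holder_square 0.71 [205.2, 349.3] sat 146.0 [ 772.8 -170.5   76.    71.2   36.9]
scene holder_square 0.41 [167.8, 186.4] sat 24.0 [ 400.2 -319.3  115.9   68.3   54.4]
scene holder_square 0.4 [309.2, 253.6] sat 12.0 [554.5   2.8  56.1  37.3   3.1]
scene holder_oblong 0.94 [462.6, 210.3] sat 6.0 [427.  333.1  98.4  70.3  88.7]
scene holder_oblong 0.89 [462.1, 171.9] sat 188.0 [305.7 343.9  72.1 101.   12.2]
scene holder_oblong 0.87 [533.5, 229.2] sat 177.0 [462.3 481.4  99.2  70.3  81.9]
scene beaker 0.73 [308.3, 254.0] sat 12.0 [572.    5.5  54.4  34.3   3.1]
scene petri 0.85 [305.6, 334.7] sat 0.0 [741.1   9.4  95.2  85.5   2.6]
```

```bash
python3 -m jog '[{"fingers":1,"dp":[50,-25,0],"dr":[0,0,0]},{"fingers":1,"dp":[50,-25,0],"dr":[0,0,0]},{"fingers":1,"dp":[50,-25,0],"dr":[0,0,0]},{"fingers":1,"dp":[50,-25,0],"dr":[0,0,0]},{"fingers":1,"dp":[50,-25,0],"dr":[0,0,0]},{"fingers":1,"dp":[50,-25,0],"dr":[0,0,0]},{"fingers":1,"dp":[50,-25,20],"dr":[0,0,0]},{"fingers":1,"dp":[0,0,0],"dr":[0,0,0]}]'
cat > w.py <<'E'
import sys
from h import *
def E():
    s=ctrl.get_state();T=np.eye(4);T[:3,:3]=s["tcp_rot"];T[:3,3]=s["position"]
    return T@ctrl.camera_info("wrist")["mount"],s
# args: pic name, then query=height...
M,s=E();p,d=ctrl.capture("wrist");cv2.imwrite(f"pics/{sys.argv[1]}.png",p)
W=world("wrist",d,M);hsv=cv2.cvtColor(p,cv2.COLOR_BGR2HSV)
print("t",s["time_s"],"tcp",s["position"],"yaw",np.degrees(np.arctan2(s["tcp_rot"][1,1],s["tcp_rot"][0,1])))
blue=(hsv[...,0]>100)&(hsv[...,0]<125)&(hsv[...,1]>120)&(hsv[...,2]>60)
for a in sys.argv[2:]:
    q,h=a.split("=");h=float(h)
    for r in ctrl.cut_out("wrist",q)[:3]:
        m=r["pixels"];w=W[m&(d>0)]
        c=max(cv2.findContours(m.astype(np.uint8),0,1)[0],key=len)
        R=cv2.minAreaRect(plane("wrist",c[:,0],h,M)[:,:2].astype(np.float32))
        t=w[w[:,2]>20] if h>20 else w
        R2=cv2.minAreaRect(t[:,:2].astype(np.float32)) if len(t)>5 else R
        b=m&blue&(abs(W[...,2]-h)<6)
        f=lambda R:np.round(np.array([*R[0],*R[1],R[2]]),1)
        print(q,round(r["confidence"],2),r["location"],"sat",hsv[m][:,1].mean().round(),"z",np.percentile(w[:,2],[5,98]),"contour",f(R),"depth",f(R2),"cap",W[b].mean(0) if b.any() else None)
E
python3 w.py w1 holder_oblong=14 holder_large_round=14
```

```text
time_s: 2.2
position: [481.6, 332.4, 324.5]
tcp_rot: [[-0.969, 0.249, 0.002], [0.249, 0.969, 0.001], [-0.002, 0.001, -1.0]]
ft_force: [-0.7, 0.0, -0.8]
gripper_width: 85.4
finger_force: 0.0
t 2.2 tcp [481.6 332.4 324.5] yaw 75.60764511234335
holder_oblong 0.9 [258.6, 13.9] sat 177.0 z [ 3.4 15.9] contour [330.9 336.3  91.8  35.6  75.6] depth [328.6 335.6  94.9  37.2  75.7] cap None
holder_oblong 0.82 [299.2, 131.3] sat 3.0 z [ 3.5 15.7] contour [422.8 334.5  96.5  61.2  88.8] depth [423.  335.1  97.9  63.3  88.8] cap None
holder_large_round 0.63 [327.7, 293.0] sat 6.0 z [ 3.6 15.7] contour [581.7 318.   78.4  83.1  75.6] depth [585.7 319.1  85.4  79.2  33.1] cap None
```

View pics/w1.png

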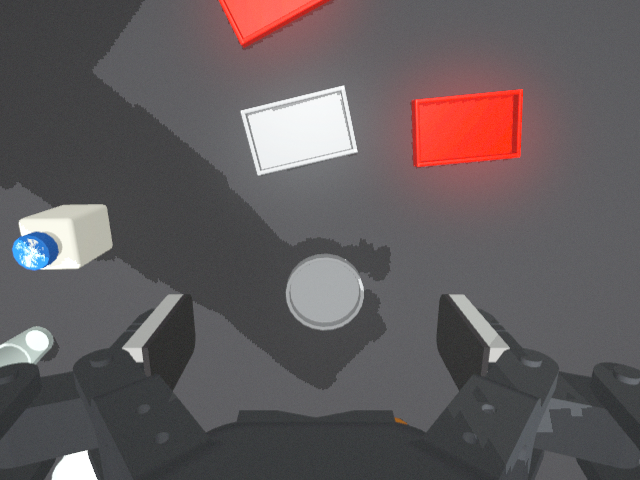

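The picture shows the white (grey) oblong holder at (299,131) and the large round holder at (325,292). The red ones are decoys and the square bottle is at the left (60,240). I measure the oblong holder at (423,334) and the large round one at (583,317). The square bottle goes first, because its yaw already matches.

```bash
python3 -m jog '[{"fingers":1,"dp":[-5,-46,-10],"dr":[0,0,0]},{"fingers":1,"dp":[-5,-46,-10],"dr":[0,0,0]},{"fingers":1,"dp":[-5,-46,-10],"dr":[0,0,0]},{"fingers":1,"dp":[-5,-46,-10],"dr":[0,0,0]},{"fingers":1,"dp":[0,-45,-10],"dr":[0,0,0]},{"fingers":1,"dp":[0,0,0],"dr":[0,0,0]},{"fingers":1,"dp":[0,0,0],"dr":[0,0,0]}]'
python3 w.py w2 square_mid=86 holder_square=14 small_round_mid=74
```

```text
time_s: 3.22
position: [457.8, 105.9, 274.0]
tcp_rot: [[-0.97, 0.244, 0.0], [0.244, 0.97, 0.0], [-0.0, 0.0, -1.0]]
ft_force: [-0.3, 0.9, -0.5]
gripper_width: 85.4
finger_force: 0.0
t 3.225 tcp [457.8 105.9 274. ] yaw 75.90663483354291
square_mid 0.91 [312.9, 211.6] sat 28.0 z [28.6 87.8] contour [449.8 107.1  41.5  48.7  77. ] depth [458.8 104.8  45.5  46.5  77. ] cap [457.1 105.2  86.6]
holder_square 0.55 [575.8, 90.9] sat 6.0 z [ 3.6 15.7] contour [422.2 325.6  92.8  60.8  88.6] depth [423.4 333.5  96.8  63.5  88.6] cap None
small_round_mid 0.58 [360.5, 383.6] sat 21.0 z [ 4.6 67.1] contour [590.6 109.7  31.3  49.   82. ] depth [544.2 103.6 187.7  33.4   1.9] cap [617.6 108.5  68.8]
small_round_mid 0.52 [51.5, 263.5] sat 5.0 z [ 3.3 15.5] contour [443.9 -81.6  46.8  54.3  10. ] depth [443.9 -81.6  46.8  54.3  10. ] cap None
```

```bash
python3 -m jog '[{"fingers":1,"dp":[1,-1,-50],"dr":[0,0,1]},{"fingers":1,"dp":[0,0,-50],"dr":[0,0,0]},{"fingers":1,"dp":[0,0,-40],"dr":[0,0,0]},{"fingers":1,"dp":[0,0,-25],"dr":[0,0,0]},{"fingers":1,"dp":[0,0,-13],"dr":[0,0,0]},{"fingers":1,"dp":[0,0,0],"dr":[0,0,0]}]' 30
python3 -m jog '[{"fingers":0.3,"dp":[0,0,0],"dr":[0,0,0]},{"fingers":0.3,"dp":[0,0,0],"dr":[0,0,0]},{"fingers":0.3,"dp":[0,0,0],"dr":[0,0,0]},{"fingers":0.3,"dp":[0,0,0],"dr":[0,0,0]},{"fingers":0.3,"dp":[0,0,0],"dr":[0,0,0]},{"fingers":0.3,"dp":[0,0,0],"dr":[0,0,0]}]' 30
```

```text
time_s: 4.18
position: [459.1, 104.4, 95.5]
tcp_rot: [[-0.974, 0.227, -0.001], [0.227, 0.974, -0.0], [0.001, -0.001, -1.0]]
ft_force: [-0.1, 0.6, -0.5]
gripper_width: 85.1
finger_force: 0.0
time_s: 4.92
position: [459.9, 104.1, 96.8]
tcp_rot: [[-0.974, 0.227, 0.002], [0.227, 0.974, 0.0], [-0.002, 0.001, -1.0]]
ft_force: [-1.2, -0.4, 6.2]
gripper_width: 45.7
finger_force: 31.7
```

```bash
python3 -m jog '[{"fingers":0.3,"dp":[0,0,10],"dr":[0,0,0]},{"fingers":0.3,"dp":[0,0,30],"dr":[0,0,0]},{"fingers":0.3,"dp":[0,0,50],"dr":[0,0,0]},{"fingers":0.3,"dp":[0,0,50],"dr":[0,0,0]},{"fingers":0.3,"dp":[0,0,20],"dr":[0,0,0]},{"fingers":0.3,"dp":[10,-20,0],"dr":[0,0,0]},{"fingers":0.3,"dp":[20,-35,0],"dr":[0,0,-9]},{"fingers":0.3,"dp":[20,-35,0],"dr":[0,0,-9]}]'
python3 -m jog '[{"fingers":0.3,"dp":[20,-35,0],"dr":[0,0,-9]},{"fingers":0.3,"dp":[20,-35,0],"dr":[0,0,-9]},{"fingers":0.3,"dp":[10,-35,0],"dr":[0,0,-9]},{"fingers":0.3,"dp":[0,-15,0],"dr":[0,0,-1.7]},{"fingers":0.3,"dp":[0,-5,0],"dr":[0,0,0]},{"fingers":0.3,"dp":[0,0,0],"dr":[0,0,0]},{"fingers":0.3,"dp":[0,0,0],"dr":[0,0,0]}]'
python3 w.py w3 holder_square=14 square_mid=230 holder_small_round=14
```

```text
time_s: 5.92
position: [509.5, 13.2, 256.8]
tcp_rot: [[-0.854, 0.521, 0.001], [0.521, 0.854, -0.0], [-0.001, 0.0, -1.0]]
ft_force: [-0.1, -0.1, -0.7]
gripper_width: 45.4
finger_force: 31.2
time_s: 6.8
position: [559.0, -110.0, 256.1]
tcp_rot: [[-0.504, 0.864, 0.0], [0.864, 0.504, 0.0], [0.0, 0.0, -1.0]]
ft_force: [-0.3, 1.0, -1.5]
gripper_width: 45.6
finger_force: 31.1
t 6.8 tcp [ 559.  -110.   256.1] yaw 30.266725641809995
holder_square 0.97 [402.8, 245.7] sat 6.0 z [ 3.7 15.6] contour [ 631.4 -113.6   70.5   71.9   30.3] depth [626.4 -91.5  57.1 122.5  70.1] cap None
square_mid 0.66 [313.6, 320.5] sat 58.0 z [182.5 246.8] contour [552.8 -97.   41.8  55.   30.2] depth [ 559.1 -105.2   48.8   43.2   30.3] cap [552.2 -96.8 235.4]
holder_small_round 0.67 [187.1, 164.7] sat 7.0 z [ 3.6 15.6] contour [ 457.3 -130.4   59.5   56.9   30.3] depth [ 457.  -132.1   57.3   59.5   30.6] cap None
```

View pics/w3.png

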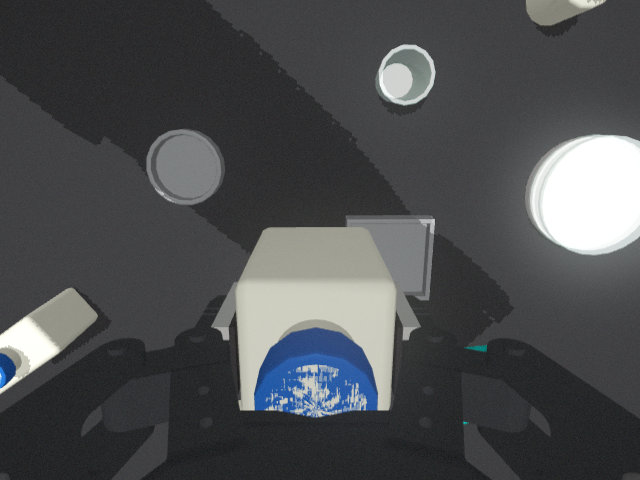

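The held square bottle is upright. The square holder shows at (402,246), measured at (631,-114), and the small round holder at (187,165), measured at (457,-131).

```bash
python3 -m jog '[{"fingers":0.3,"dp":[20,-1,0],"dr":[0,0,0]},{"fingers":0.3,"dp":[32,-2,-20],"dr":[0,0,0]},{"fingers":0.3,"dp":[20,-1,-40],"dr":[0,0,0]},{"fingers":0.3,"dp":[0,0,-40],"dr":[0,0,0]},{"fingers":0.3,"dp":[0,0,-30],"dr":[0,0,0]},{"fingers":0.3,"dp":[0,0,-15],"dr":[0,0,0]},{"fingers":0.3,"dp":[0,0,-5],"dr":[0,0,0]},{"fingers":0.3,"dp":[0,0,0],"dr":[0,0,0]}]'
```

```text
time_s: 8.0
position: [631.7, -115.0, 106.7]
tcp_rot: [[-0.502, 0.865, 0.001], [0.865, 0.502, -0.0], [-0.001, 0.001, -1.0]]
ft_force: [-1.1, -0.4, -2.0]
gripper_width: 45.7
finger_force: 31.3
```

```bash
python3 -m jog '[{"fingers":0.3,"dp":[0,0.5,-2],"dr":[0,0,0]},{"fingers":0.3,"dp":[0,0,-2],"dr":[0,0,0]},{"fingers":0.3,"dp":[0,0,-1],"dr":[0,0,0]},{"fingers":0.3,"dp":[0,0,0],"dr":[0,0,0]}]'
python3 -m jog '[{"fingers":0.3,"dp":[0,0,-0.7],"dr":[0,0,0]},{"fingers":0.3,"dp":[0,0,0],"dr":[0,0,0]}]'
```

```text
time_s: 8.5
position: [631.3, -114.4, 100.9]
tcp_rot: [[-0.502, 0.865, -0.0], [0.865, 0.502, -0.0], [-0.0, -0.0, -1.0]]
ft_force: [0.2, 0.2, -0.7]
gripper_width: 45.2
finger_force: 31.4
time_s: 8.75
position: [631.3, -114.5, 100.9]
tcp_rot: [[-0.502, 0.865, 0.0], [0.865, 0.502, -0.0], [-0.0, 0.0, -1.0]]
ft_force: [-2.7, 0.2, 4.7]
gripper_width: 45.8
finger_force: 31.9
```

```bash
python3 -m jog '[{"fingers":1,"dp":[0,0,0],"dr":[0,0,0]},{"fingers":1,"dp":[0,0,0],"dr":[0,0,0]},{"fingers":1,"dp":[0,0,0],"dr":[0,0,0]},{"fingers":1,"dp":[0,0,5],"dr":[0,0,0]},{"fingers":1,"dp":[0,0,20],"dr":[0,0,0]},{"fingers":1,"dp":[0,0,50],"dr":[0,0,0]},{"fingers":1,"dp":[0,0,50],"dr":[0,0,0]},{"fingers":1,"dp":[0,0,45],"dr":[0,0,0]}]'
python3 -m jog '[{"fingers":1,"dp":[-3,-50,0],"dr":[0,0,0]},{"fingers":1,"dp":[-4,-50,0],"dr":[0,0,0]},{"fingers":1,"dp":[-5,-50,0],"dr":[0,0,0]},{"fingers":1,"dp":[-5,-40,0],"dr":[0,0,0]},{"fingers":1,"dp":[-4,-16,0],"dr":[0,0,0]},{"fingers":1,"dp":[0,0,0],"dr":[0,0,0]},{"fingers":1,"dp":[0,0,0],"dr":[0,0,0]}]'
python3 w.py w4 large_round_mid=90 oblong_mid=80
```

```text
time_s: 9.75
position: [631.2, -114.4, 272.5]
tcp_rot: [[-0.502, 0.865, 0.001], [0.865, 0.502, -0.0], [-0.001, 0.001, -1.0]]
ft_force: [0.3, -0.7, -0.2]
gripper_width: 85.1
finger_force: 0.0
time_s: 10.62
position: [610.5, -319.2, 270.4]
tcp_rot: [[-0.503, 0.864, 0.0], [0.864, 0.503, 0.0], [0.0, 0.0, -1.0]]
ft_force: [0.5, -0.7, -0.8]
gripper_width: 85.7
finger_force: 0.0
t 10.625 tcp [ 610.5 -319.2  270.4] yaw 30.21432952486412
large_round_mid 0.86 [308.4, 219.0] sat 64.0 z [32.6 91.9] contour [ 604.2 -314.1   48.6   54.7   30.2] depth [ 609.  -323.1   54.3   55.1   29.8] cap [ 608.5 -322.3   90.5]
large_round_mid 0.29 [73.0, 66.9] sat 29.0 z [13.4 81.5] contour [ 439.9 -303.9   75.2   52.7   64.4] depth [ 415.8 -312.7   71.9   36.    65.2] cap None
oblong_mid 0.94 [73.8, 66.6] sat 29.0 z [13.2 81.5] contour [ 434.6 -305.9   78.6   55.1   64.1] depth [ 415.8 -312.7   71.9   36.    65.2] cap [ 418.7 -311.8   79.6]
```

View pics/w4.png

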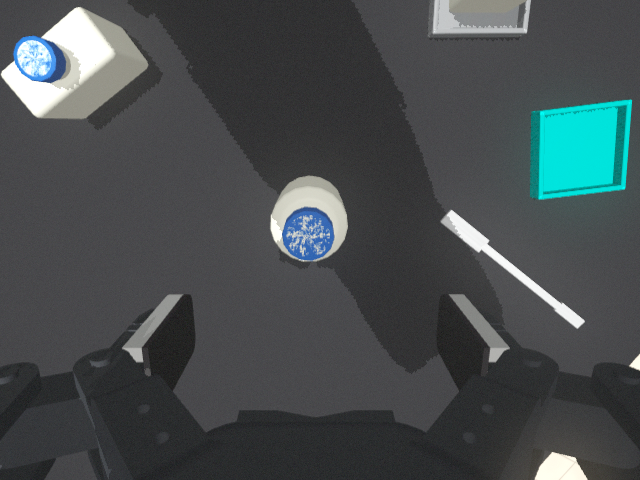

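The large round bottle is centred at (308,225), measured at (609,-322.5). The square bottle stands in its holder at the top edge (480,15).

```bash
python3 -m jog '[{"fingers":1,"dp":[-1.5,-3.5,-45],"dr":[0,0,0]},{"fingers":1,"dp":[0,0,-50],"dr":[0,0,0]},{"fingers":1,"dp":[0,0,-40],"dr":[0,0,0]},{"fingers":1,"dp":[0,0,-25],"dr":[0,0,0]},{"fingers":1,"dp":[0,0,-13],"dr":[0,0,0]},{"fingers":1,"dp":[0,0,0],"dr":[0,0,0]}]' 30
python3 -m jog '[{"fingers":0.4,"dp":[0,0,0],"dr":[0,0,0]},{"fingers":0.4,"dp":[0,0,0],"dr":[0,0,0]},{"fingers":0.4,"dp":[0,0,0],"dr":[0,0,0]},{"fingers":0.4,"dp":[0,0,0],"dr":[0,0,0]},{"fingers":0.4,"dp":[0,0,0],"dr":[0,0,0]}]' 30
python3 -m jog '[{"fingers":0.4,"dp":[0,0,10],"dr":[0,0,0]},{"fingers":0.4,"dp":[0,0,30],"dr":[0,0,0]},{"fingers":0.4,"dp":[0,0,50],"dr":[0,0,0]},{"fingers":0.4,"dp":[0,0,60],"dr":[0,0,0]},{"fingers":0.4,"dp":[0,0,40],"dr":[0,0,0]},{"fingers":0.4,"dp":[0,0,10],"dr":[0,0,0]},{"fingers":0.4,"dp":[0,0,0],"dr":[0,0,0]}]'
```

```text
time_s: 11.52
position: [608.8, -323.3, 96.9]
tcp_rot: [[-0.503, 0.864, -0.001], [0.864, 0.503, 0.0], [0.001, -0.001, -1.0]]
ft_force: [0.4, 0.2, 0.2]
gripper_width: 85.4
finger_force: 0.0
time_s: 12.15
position: [609.3, -324.3, 98.9]
tcp_rot: [[-0.502, 0.865, 0.002], [0.865, 0.502, -0.001], [-0.002, 0.001, -1.0]]
ft_force: [-0.5, 1.0, 6.0]
gripper_width: 55.2
finger_force: 32.4
time_s: 13.02
position: [608.7, -324.0, 297.2]
tcp_rot: [[-0.502, 0.865, 0.0], [0.865, 0.502, -0.0], [-0.0, 0.0, -1.0]]
ft_force: [0.2, 0.2, -2.2]
gripper_width: 54.9
finger_force: 32.2
```

```bash
python3 -m jog '[{"fingers":0.4,"dp":[-2,20,0],"dr":[0,0,0]},{"fingers":0.4,"dp":[-2,40,0],"dr":[0,0,0]},{"fingers":0.4,"dp":[-2,50,0],"dr":[0,0,0]},{"fingers":0.4,"dp":[-2,50,0],"dr":[0,0,0]},{"fingers":0.4,"dp":[-2,50,0],"dr":[0,0,0]},{"fingers":0.4,"dp":[-2,50,0],"dr":[0,0,0]},{"fingers":0.4,"dp":[-2,50,0],"dr":[0,0,0]},{"fingers":0.4,"dp":[-2,50,0],"dr":[0,0,0]}]'
python3 -m jog '[{"fingers":0.4,"dp":[-2,50,0],"dr":[0,0,0]},{"fingers":0.4,"dp":[-2,50,0],"dr":[0,0,0]},{"fingers":0.4,"dp":[-2,50,0],"dr":[0,0,0]},{"fingers":0.4,"dp":[-2,35,0],"dr":[0,0,0]},{"fingers":0.4,"dp":[-2,19,0],"dr":[0,0,0]},{"fingers":0.4,"dp":[0,0,0],"dr":[0,0,0]},{"fingers":0.4,"dp":[0,0,0],"dr":[0,0,0]}]'
python3 w.py w5 holder_large_round=14 large_round_mid=290
```

```text
time_s: 14.02
position: [591.2, 38.5, 295.5]
tcp_rot: [[-0.503, 0.864, -0.003], [0.864, 0.503, 0.0], [0.001, -0.002, -1.0]]
ft_force: [0.6, -0.7, -1.3]
gripper_width: 55.4
finger_force: 32.2
time_s: 14.9
position: [582.5, 239.2, 296.8]
tcp_rot: [[-0.502, 0.865, -0.001], [0.865, 0.502, -0.001], [-0.0, -0.001, -1.0]]
ft_force: [-0.2, -0.7, -1.3]
gripper_width: 55.0
finger_force: 32.2
t 14.9 tcp [582.5 239.2 296.8] yaw 30.127667084342256
holder_large_round 0.91 [364.9, 120.1] sat 4.0 z [ 3.6 15.6] contour [584.5 317.1  78.   78.2  11. ] depth [584.5 317.1  78.1  78.   11. ] cap None
large_round_mid 0.74 [313.3, 326.8] sat 68.0 z [223.9 289.4] contour [570.  261.7  38.9  45.6  36.9] depth [579.8 245.9  55.4  43.8  30.1] cap [578.4 248.6 288.2]
```

```bash
python3 -m jog '[{"fingers":0.4,"dp":[0,20,0],"dr":[0,0,0]},{"fingers":0.4,"dp":[1,36,-19],"dr":[0,0,0]},{"fingers":0.4,"dp":[1,22,-40],"dr":[0,0,0]},{"fingers":0.4,"dp":[0,0,-50],"dr":[0,0,0]},{"fingers":0.4,"dp":[0,0,-40],"dr":[0,0,0]},{"fingers":0.4,"dp":[0,0,-25],"dr":[0,0,0]},{"fingers":0.4,"dp":[0,0,-12],"dr":[0,0,0]},{"fingers":0.4,"dp":[0,0,0],"dr":[0,0,0]}]'
python3 -m jog '[{"fingers":0.4,"dp":[0,0,-2],"dr":[0,0,0]},{"fingers":0.4,"dp":[0,0,0],"dr":[0,0,0]}]'
```

```text
time_s: 16.05
position: [584.7, 318.3, 110.8]
tcp_rot: [[-0.502, 0.865, -0.001], [0.865, 0.502, -0.0], [0.0, -0.001, -1.0]]
ft_force: [0.1, -0.0, -1.2]
gripper_width: 55.2
finger_force: 32.2
time_s: 16.3
position: [585.2, 318.3, 110.2]
tcp_rot: [[-0.502, 0.865, 0.001], [0.865, 0.502, 0.001], [-0.0, 0.002, -1.0]]
ft_force: [0.1, -0.2, -1.2]
gripper_width: 55.3
finger_force: 32.2
```

```bash
python3 -m jog '[{"fingers":0.4,"dp":[-0.5,-1,-2],"dr":[0,0,0]},{"fingers":0.4,"dp":[0,0,-2],"dr":[0,0,0]},{"fingers":0.4,"dp":[0,0,-1],"dr":[0,0,0]},{"fingers":0.4,"dp":[0,0,0],"dr":[0,0,0]}]'
python3 -m jog '[{"fingers":0.4,"dp":[0,0,-1],"dr":[0,0,0]},{"fingers":0.4,"dp":[0,0,0],"dr":[0,0,0]}]'
```

```text
time_s: 16.8
position: [584.2, 317.0, 104.0]
tcp_rot: [[-0.502, 0.865, -0.0], [0.865, 0.502, -0.0], [0.0, -0.0, -1.0]]
ft_force: [-0.4, -0.2, -1.3]
gripper_width: 55.3
finger_force: 32.2
time_s: 17.05
position: [584.2, 317.0, 103.1]
tcp_rot: [[-0.502, 0.865, -0.0], [0.865, 0.502, -0.0], [-0.0, -0.0, -1.0]]
ft_force: [0.3, -0.1, -1.9]
gripper_width: 55.2
finger_force: 32.2
```

```bash
python3 -m jog '[{"fingers":0.4,"dp":[0,0,-1],"dr":[0,0,0]},{"fingers":0.4,"dp":[0,0,0],"dr":[0,0,0]}]'
python3 -m jog '[{"fingers":0.4,"dp":[0,0,-0.5],"dr":[0,0,0]},{"fingers":0.4,"dp":[0,0,0],"dr":[0,0,0]}]'
```

```text
time_s: 17.3
position: [584.2, 317.1, 102.9]
tcp_rot: [[-0.502, 0.865, 0.0], [0.865, 0.502, 0.0], [0.0, 0.0, -1.0]]
ft_force: [-2.2, -0.4, 4.0]
gripper_width: 55.4
finger_force: 32.7
time_s: 17.55
position: [584.2, 317.1, 102.9]
tcp_rot: [[-0.502, 0.865, 0.001], [0.865, 0.502, 0.0], [0.0, 0.001, -1.0]]
ft_force: [-3.5, -1.6, 7.9]
gripper_width: 55.2
finger_force: 33.1
```

```bash
python3 -m jog '[{"fingers":1,"dp":[0,0,0],"dr":[0,0,0]},{"fingers":1,"dp":[0,0,0],"dr":[0,0,0]},{"fingers":1,"dp":[0,0,0],"dr":[0,0,0]},{"fingers":1,"dp":[0,0,5],"dr":[0,0,0]},{"fingers":1,"dp":[0,0,20],"dr":[0,0,0]},{"fingers":1,"dp":[0,0,50],"dr":[0,0,0]},{"fingers":1,"dp":[0,0,50],"dr":[0,0,0]},{"fingers":1,"dp":[0,0,45],"dr":[0,0,0]}]'
python3 -m jog '[{"fingers":1,"dp":[9,-50,0],"dr":[0,0,0]},{"fingers":1,"dp":[9,-50,0],"dr":[0,0,0]},{"fingers":1,"dp":[9,-50,0],"dr":[0,0,0]},{"fingers":1,"dp":[9,-40,0],"dr":[0,0,0]},{"fingers":1,"dp":[6,-20,0],"dr":[0,0,0]},{"fingers":1,"dp":[0,0,0],"dr":[0,0,0]},{"fingers":1,"dp":[0,0,0],"dr":[0,0,0]}]'
python3 w.py w6 small_round_mid=74 beaker=42
```

```text
time_s: 18.55
position: [584.2, 317.0, 274.0]
tcp_rot: [[-0.502, 0.865, 0.001], [0.865, 0.502, 0.0], [-0.0, 0.001, -1.0]]
ft_force: [-0.1, 0.1, 0.4]
gripper_width: 85.3
finger_force: 0.0
time_s: 19.42
position: [626.1, 108.0, 271.7]
tcp_rot: [[-0.503, 0.864, -0.0], [0.864, 0.503, 0.0], [0.0, -0.0, -1.0]]
ft_force: [-0.1, -0.1, 0.0]
gripper_width: 85.4
finger_force: 0.0
t 19.425 tcp [626.1 108.  271.7] yaw 30.1972499461429
small_round_mid 0.72 [314.3, 212.0] sat 46.0 z [20.1 75.8] contour [624.4 114.   30.   37.1  15.7] depth [627.1 108.4  32.9  29.1  27.1] cap [627.1 108.2  74.2]
beaker 0.95 [183.6, 277.7] sat 15.0 z [ 4.1 43.5] contour [562.2  13.2  42.3  42.8  22.1] depth [564.5  42.6 109.2  37.4  87.2] cap None
```

View pics/w6.png

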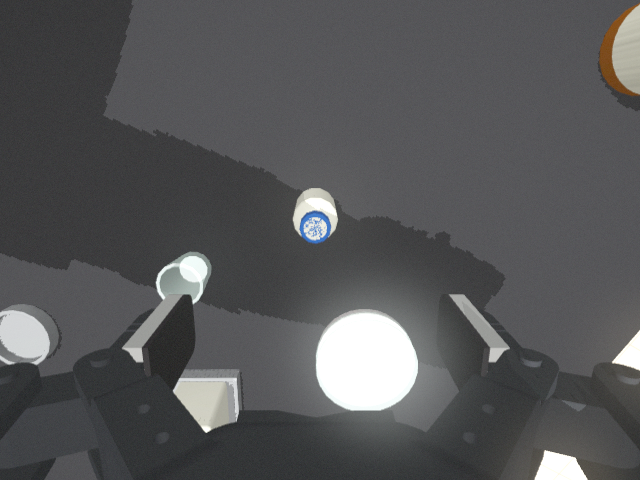

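The small bottle is at (315,218), measured at (627,108). The beaker at (185,277) is well clear of the left finger's path.

```bash
python3 -m jog '[{"fingers":1,"dp":[1,0,-50],"dr":[0,0,0]},{"fingers":1,"dp":[0,0,-50],"dr":[0,0,0]},{"fingers":1,"dp":[0,0,-45],"dr":[0,0,0]},{"fingers":1,"dp":[0,0,-27],"dr":[0,0,0]},{"fingers":1,"dp":[0,0,-13],"dr":[0,0,0]},{"fingers":1,"dp":[0,0,0],"dr":[0,0,0]}]' 25
python3 -m jog '[{"fingers":0.15,"dp":[0,0,0],"dr":[0,0,0]},{"fingers":0.15,"dp":[0,0,0],"dr":[0,0,0]},{"fingers":0.15,"dp":[0,0,0],"dr":[0,0,0]},{"fingers":0.15,"dp":[0,0,0],"dr":[0,0,0]},{"fingers":0.15,"dp":[0,0,0],"dr":[0,0,0]},{"fingers":0.15,"dp":[0,0,0],"dr":[0,0,0]},{"fingers":0.15,"dp":[0,0,0],"dr":[0,0,0]}]' 25
```

```text
time_s: 20.32
position: [627.0, 107.5, 86.4]
tcp_rot: [[-0.503, 0.864, -0.001], [0.864, 0.503, -0.0], [0.0, -0.001, -1.0]]
ft_force: [-0.1, -0.4, -0.9]
gripper_width: 85.8
finger_force: 0.0
time_s: 21.2
position: [627.6, 107.1, 87.7]
tcp_rot: [[-0.502, 0.865, 0.001], [0.865, 0.502, 0.0], [-0.0, 0.001, -1.0]]
ft_force: [-0.6, 0.2, 5.8]
gripper_width: 33.5
finger_force: 24.7
```

```bash
python3 -m jog '[{"fingers":0.15,"dp":[0,0,10],"dr":[0,0,0]},{"fingers":0.15,"dp":[0,0,30],"dr":[0,0,0]},{"fingers":0.15,"dp":[0,0,50],"dr":[0,0,0]},{"fingers":0.15,"dp":[0,0,50],"dr":[0,0,0]},{"fingers":0.15,"dp":[0,0,20],"dr":[0,0,0]},{"fingers":0.15,"dp":[-15,-20,0],"dr":[0,0,0]},{"fingers":0.15,"dp":[-25,-35,0],"dr":[0,0,0]},{"fingers":0.15,"dp":[-25,-35,0],"dr":[0,0,0]}]'
python3 -m jog '[{"fingers":0.15,"dp":[-25,-35,0],"dr":[0,0,0]},{"fingers":0.15,"dp":[-25,-35,0],"dr":[0,0,0]},{"fingers":0.15,"dp":[-15,-20,0],"dr":[0,0,0]},{"fingers":0.15,"dp":[-7,-7,0],"dr":[0,0,0]},{"fingers":0.15,"dp":[0,0,0],"dr":[0,0,0]},{"fingers":0.15,"dp":[0,0,0],"dr":[0,0,0]}]'
python3 w.py w7 holder_small_round=14
```

```text
time_s: 22.2
position: [561.4, 16.3, 247.1]
tcp_rot: [[-0.503, 0.864, 0.0], [0.864, 0.503, -0.0], [-0.0, 0.0, -1.0]]
ft_force: [-0.5, -0.8, -0.4]
gripper_width: 33.0
finger_force: 25.1
time_s: 22.95
position: [490.8, -79.4, 246.8]
tcp_rot: [[-0.503, 0.864, 0.0], [0.864, 0.503, 0.0], [-0.0, 0.0, -1.0]]
ft_force: [0.7, -1.1, -1.0]
gripper_width: 33.3
finger_force: 25.1
t 22.95 tcp [490.8 -79.4 246.8] yaw 30.19753091325648
holder_small_round 0.85 [245.7, 244.3] sat 6.0 z [ 3.7 15.5] contour [ 456.2 -130.1   59.6   56.3   74.2] depth [ 456.  -130.5   56.6   56.7   34. ] cap None
```

View pics/w7.png

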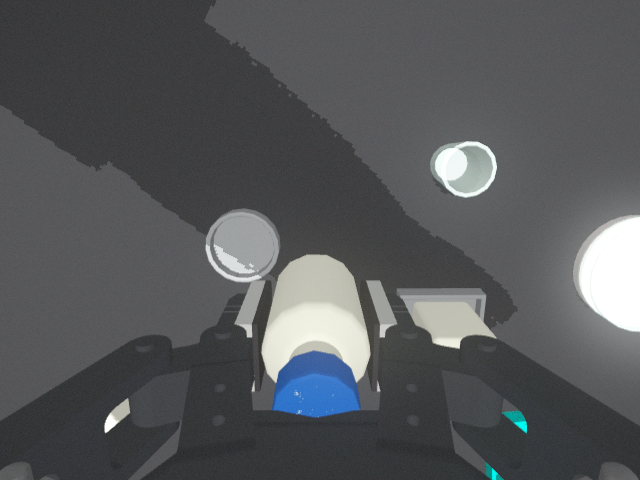

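The small bottle is held upright between the pads. Its holder is at (243,245), measured at (456,-130.5).

```bash
python3 -m jog '[{"fingers":0.15,"dp":[-10,-15,0],"dr":[0,0,0]},{"fingers":0.15,"dp":[-16,-24,-10],"dr":[0,0,0]},{"fingers":0.15,"dp":[-8.5,-12,-35],"dr":[0,0,0]},{"fingers":0.15,"dp":[0,0,-45],"dr":[0,0,0]},{"fingers":0.15,"dp":[0,0,-30],"dr":[0,0,0]},{"fingers":0.15,"dp":[0,0,-18],"dr":[0,0,0]},{"fingers":0.15,"dp":[0,0,-10],"dr":[0,0,0]},{"fingers":0.15,"dp":[0,0,0],"dr":[0,0,0]}]'
python3 -m jog '[{"fingers":0.15,"dp":[0,0,-2],"dr":[0,0,0]},{"fingers":0.15,"dp":[0,0,0],"dr":[0,0,0]},{"fingers":0.15,"dp":[0,0,0],"dr":[0,0,0]}]'
```

```text
time_s: 24.05
position: [455.4, -131.1, 98.4]
tcp_rot: [[-0.502, 0.865, -0.001], [0.865, 0.502, 0.0], [0.001, -0.001, -1.0]]
ft_force: [-0.2, -0.2, 0.2]
gripper_width: 33.0
finger_force: 25.1
time_s: 24.42
position: [456.0, -131.0, 97.1]
tcp_rot: [[-0.502, 0.865, 0.001], [0.865, 0.502, -0.0], [-0.001, 0.0, -1.0]]
ft_force: [-0.1, -0.7, -0.4]
gripper_width: 33.6
finger_force: 25.1
```

```bash
python3 -m jog '[{"fingers":0.15,"dp":[0,0,-2],"dr":[0,0,0]},{"fingers":0.15,"dp":[0,0,-1.5],"dr":[0,0,0]},{"fingers":0.15,"dp":[0,0,0],"dr":[0,0,0]}]'
python3 -m jog '[{"fingers":0.15,"dp":[0,0,-1],"dr":[0,0,0]},{"fingers":0.15,"dp":[0,0,0],"dr":[0,0,0]}]'
python3 -m jog '[{"fingers":0.15,"dp":[0,0,-1],"dr":[0,0,0]},{"fingers":0.15,"dp":[0,0,0],"dr":[0,0,0]}]'
```

```text
time_s: 24.8
position: [455.6, -130.9, 93.0]
tcp_rot: [[-0.502, 0.865, -0.0], [0.865, 0.502, 0.0], [0.0, -0.0, -1.0]]
ft_force: [0.6, -0.1, 0.1]
gripper_width: 33.2
finger_force: 25.1
time_s: 25.05
position: [455.7, -130.9, 92.1]
tcp_rot: [[-0.502, 0.865, -0.0], [0.865, 0.502, -0.0], [0.0, -0.0, -1.0]]
ft_force: [0.2, -0.8, -0.3]
gripper_width: 33.4
finger_force: 25.1
time_s: 25.3
position: [455.8, -131.0, 91.6]
tcp_rot: [[-0.502, 0.865, 0.0], [0.865, 0.502, -0.0], [-0.0, 0.0, -1.0]]
ft_force: [-1.8, -0.5, 7.8]
gripper_width: 33.2
finger_force: 25.7
```

```bash
python3 -m jog '[{"fingers":1,"dp":[0,0,0],"dr":[0,0,0]},{"fingers":1,"dp":[0,0,0],"dr":[0,0,0]},{"fingers":1,"dp":[0,0,0],"dr":[0,0,0]},{"fingers":1,"dp":[0,0,5],"dr":[0,0,0]},{"fingers":1,"dp":[0,0,20],"dr":[0,0,0]},{"fingers":1,"dp":[0,0,50],"dr":[0,0,0]},{"fingers":1,"dp":[0,0,60],"dr":[0,0,0]},{"fingers":1,"dp":[0,0,45],"dr":[0,0,0]}]'
python3 -m jog '[{"fingers":1,"dp":[-8,-35,0],"dr":[0,0,-9]},{"fingers":1,"dp":[-8,-40,0],"dr":[0,0,-10]},{"fingers":1,"dp":[-8,-40,0],"dr":[0,0,-10]},{"fingers":1,"dp":[-8,-35,0],"dr":[0,0,-10]},{"fingers":1,"dp":[-8,-20,0],"dr":[0,0,-10]},{"fingers":1,"dp":[0,-12,0],"dr":[0,0,-6]},{"fingers":1,"dp":[0,0,0],"dr":[0,0,0]},{"fingers":1,"dp":[0,0,0],"dr":[0,0,0]}]'
python3 w.py w8 oblong_mid=80
```

```text
time_s: 26.3
position: [455.8, -131.0, 274.0]
tcp_rot: [[-0.502, 0.865, 0.002], [0.865, 0.502, -0.001], [-0.002, 0.001, -1.0]]
ft_force: [1.0, 0.8, -0.4]
gripper_width: 84.9
finger_force: 0.0
time_s: 27.3
position: [415.7, -312.5, 271.3]
tcp_rot: [[0.418, 0.909, -0.0], [0.909, -0.418, 0.0], [0.0, -0.0, -1.0]]
ft_force: [-0.2, 0.5, -0.1]
gripper_width: 85.7
finger_force: 0.0
t 27.3 tcp [ 415.7 -312.5  271.3] yaw -24.699418846512433
oblong_mid 0.97 [314.8, 216.1] sat 13.0 z [52.  81.6] contour [ 418.  -305.8   69.8   33.7   65.3] depth [ 415.  -312.4   71.    36.1   65. ] cap [ 406.8 -305.1   80.6]
```

View pics/w8.png

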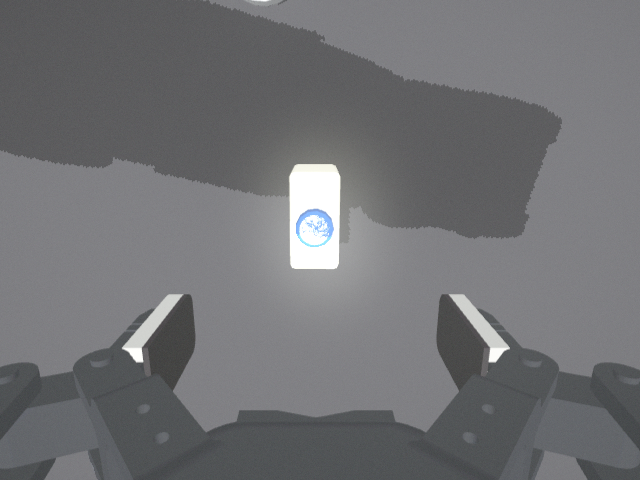

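The oblong bottle sits at (315,217), centred under the gripper and aligned across its 36 mm side.

```bash
python3 -m jog '[{"fingers":1,"dp":[-0.5,0,-50],"dr":[0,0,0]},{"fingers":1,"dp":[0,0,-50],"dr":[0,0,0]},{"fingers":1,"dp":[0,0,-42],"dr":[0,0,0]},{"fingers":1,"dp":[0,0,-25],"dr":[0,0,0]},{"fingers":1,"dp":[0,0,-12],"dr":[0,0,0]},{"fingers":1,"dp":[0,0,0],"dr":[0,0,0]}]' 35
python3 -m jog '[{"fingers":0.15,"dp":[0,0,0],"dr":[0,0,0]},{"fingers":0.15,"dp":[0,0,0],"dr":[0,0,0]},{"fingers":0.15,"dp":[0,0,0],"dr":[0,0,0]},{"fingers":0.15,"dp":[0,0,0],"dr":[0,0,0]},{"fingers":0.15,"dp":[0,0,0],"dr":[0,0,0]},{"fingers":0.15,"dp":[0,0,0],"dr":[0,0,0]},{"fingers":0.15,"dp":[0,0,0],"dr":[0,0,0]}]' 35
python3 -m jog '[{"fingers":0.15,"dp":[0,0,10],"dr":[0,0,0]},{"fingers":0.15,"dp":[0,0,30],"dr":[0,0,0]},{"fingers":0.15,"dp":[0,0,50],"dr":[0,0,0]},{"fingers":0.15,"dp":[0,0,60],"dr":[0,0,0]},{"fingers":0.15,"dp":[0,0,30],"dr":[0,0,0]},{"fingers":0.15,"dp":[0,0,10],"dr":[0,0,0]},{"fingers":0.15,"dp":[0,0,0],"dr":[0,0,0]}]'
```

```text
time_s: 28.15
position: [415.3, -312.6, 92.0]
tcp_rot: [[0.419, 0.908, -0.001], [0.908, -0.419, 0.001], [0.0, -0.001, -1.0]]
ft_force: [0.3, 1.2, 0.2]
gripper_width: 85.8
finger_force: 0.0
time_s: 29.02
position: [415.5, -313.2, 92.9]
tcp_rot: [[0.42, 0.907, 0.001], [0.907, -0.42, -0.001], [-0.0, 0.001, -1.0]]
ft_force: [-0.8, 1.2, 6.1]
gripper_width: 35.5
finger_force: 36.0
time_s: 29.9
position: [415.2, -312.9, 281.9]
tcp_rot: [[0.42, 0.907, -0.0], [0.907, -0.42, 0.0], [0.0, -0.0, -1.0]]
ft_force: [0.4, 0.1, -1.5]
gripper_width: 35.7
finger_force: 35.5
```

```bash
python3 -m jog '[{"fingers":0.15,"dp":[1,20,0],"dr":[0,0,0]},{"fingers":0.15,"dp":[1,40,0],"dr":[0,0,4]},{"fingers":0.15,"dp":[1,50,0],"dr":[0,0,4]},{"fingers":0.15,"dp":[1,50,0],"dr":[0,0,4]},{"fingers":0.15,"dp":[1,50,0],"dr":[0,0,4]},{"fingers":0.15,"dp":[1,50,0],"dr":[0,0,4]},{"fingers":0.15,"dp":[1,50,0],"dr":[0,0,3.5]},{"fingers":0.15,"dp":[1,50,0],"dr":[0,0,0]}]'
python3 -m jog '[{"fingers":0.15,"dp":[0,50,0],"dr":[0,0,0]},{"fingers":0.15,"dp":[0,50,0],"dr":[0,0,0]},{"fingers":0.15,"dp":[0,45,0],"dr":[0,0,0]},{"fingers":0.15,"dp":[0,30,0],"dr":[0,0,0]},{"fingers":0.15,"dp":[0,15,0],"dr":[0,0,0]},{"fingers":0.15,"dp":[0,0,0],"dr":[0,0,0]},{"fingers":0.15,"dp":[0,0,0],"dr":[0,0,0]}]'
python3 w.py w9 holder_oblong=14 oblong_mid=268
```

```text
time_s: 30.9
position: [421.8, 49.2, 280.9]
tcp_rot: [[0.022, 1.0, -0.002], [1.0, -0.022, -0.0], [-0.0, -0.002, -1.0]]
ft_force: [1.3, 0.5, -2.0]
gripper_width: 35.9
finger_force: 35.4
time_s: 31.78
position: [422.9, 236.2, 281.9]
tcp_rot: [[0.024, 1.0, -0.001], [1.0, -0.024, -0.001], [-0.001, -0.001, -1.0]]
ft_force: [0.3, -0.4, -1.9]
gripper_width: 35.8
finger_force: 35.4
t 31.775 tcp [422.9 236.2 281.9] yaw -1.37208924976552
holder_oblong 0.76 [154.4, 68.9] sat 206.0 z [ 3.5 15.6] contour [302.6 344.5  63.1  97.1  11.9] depth [298.  346.3  66.  101.4  12. ] cap None
holder_oblong 0.68 [307.5, 79.2] sat 4.0 z [ 3.6 15.7] contour [423.  334.   96.7  60.7  88.7] depth [423.5 335.3 100.7  61.8  88.7] cap None
oblong_mid 0.8 [313.7, 311.9] sat 35.0 z [218.  270.2] contour [424.2 260.   52.6  28.5  88.6] depth [423.8 245.4  53.4  36.1  88.6] cap [423.8 244.9 267.6]
```

View pics/w9.png

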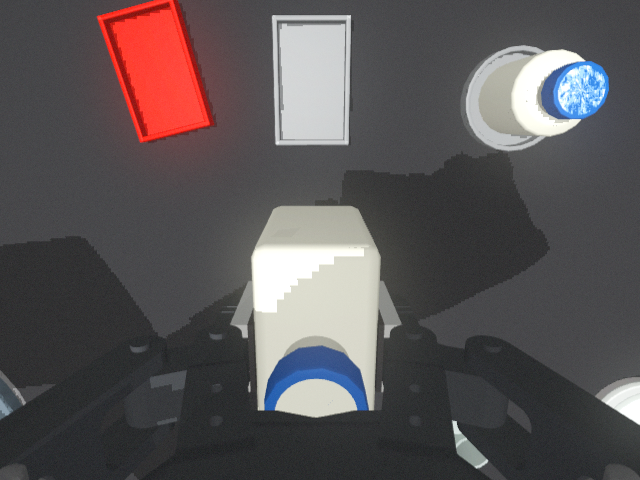

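The grey oblong holder is at (312,80), aligned with the held bottle and measured at (423,334). The large round bottle stands inside its holder at (515,95).

```bash
python3 -m jog '[{"fingers":0.15,"dp":[0,20,0],"dr":[0,0,0]},{"fingers":0.15,"dp":[0,45,0],"dr":[0,0,0]},{"fingers":0.15,"dp":[0,33,-30],"dr":[0,0,0]},{"fingers":0.15,"dp":[0,0,-50],"dr":[0,0,0]},{"fingers":0.15,"dp":[0,0,-45],"dr":[0,0,0]},{"fingers":0.15,"dp":[0,0,-30],"dr":[0,0,0]},{"fingers":0.15,"dp":[0,0,-15],"dr":[0,0,0]},{"fingers":0.15,"dp":[0,0,-8],"dr":[0,0,0]}]'
python3 -m jog '[{"fingers":0.15,"dp":[0,0,-1],"dr":[0,0,0]},{"fingers":0.15,"dp":[0,0,0],"dr":[0,0,0]},{"fingers":0.15,"dp":[0,0,0],"dr":[0,0,0]}]'
```

```text
time_s: 32.92
position: [423.4, 335.5, 103.9]
tcp_rot: [[0.023, 1.0, -0.0], [1.0, -0.023, 0.0], [0.0, -0.0, -1.0]]
ft_force: [-0.0, 0.6, -0.9]
gripper_width: 35.9
finger_force: 35.5
time_s: 33.3
position: [423.6, 335.3, 104.0]
tcp_rot: [[0.024, 1.0, 0.001], [1.0, -0.024, 0.001], [0.001, 0.001, -1.0]]
ft_force: [-1.3, -0.3, -2.3]
gripper_width: 35.8
finger_force: 35.5
```

```bash
python3 -m jog '[{"fingers":0.15,"dp":[-0.5,-1,-2],"dr":[0,0,0]},{"fingers":0.15,"dp":[0,0,-2],"dr":[0,0,0]},{"fingers":0.15,"dp":[0,0,-1],"dr":[0,0,0]},{"fingers":0.15,"dp":[0,0,0],"dr":[0,0,0]}]'
python3 -m jog '[{"fingers":0.15,"dp":[0,0,-1],"dr":[0,0,0]},{"fingers":0.15,"dp":[0,0,0],"dr":[0,0,0]}]'
```

```text
time_s: 33.8
position: [422.7, 334.0, 98.0]
tcp_rot: [[0.023, 1.0, -0.0], [1.0, -0.023, -0.0], [-0.0, -0.0, -1.0]]
ft_force: [0.0, -0.3, -0.8]
gripper_width: 35.6
finger_force: 35.5
time_s: 34.05
position: [422.7, 334.1, 97.1]
tcp_rot: [[0.023, 1.0, -0.0], [1.0, -0.023, -0.0], [-0.0, -0.0, -1.0]]
ft_force: [-1.0, -0.4, -1.8]
gripper_width: 35.3
finger_force: 35.5
```

```bash
python3 -m jog '[{"fingers":0.15,"dp":[0,0,-1],"dr":[0,0,0]},{"fingers":0.15,"dp":[0,0,0],"dr":[0,0,0]}]'
```

```text
time_s: 34.3
position: [422.7, 334.1, 97.0]
tcp_rot: [[0.023, 1.0, 0.0], [1.0, -0.023, 0.0], [0.0, 0.0, -1.0]]
ft_force: [-2.2, -2.5, 8.0]
gripper_width: 35.7
finger_force: 36.6
```

Contact with the floor. I release, rise, back off toward the robot's left and check everything from above.

```bash
python3 -m jog '[{"fingers":1,"dp":[0,0,0],"dr":[0,0,0]},{"fingers":1,"dp":[0,0,0],"dr":[0,0,0]},{"fingers":1,"dp":[0,0,0],"dr":[0,0,0]},{"fingers":1,"dp":[0,0,5],"dr":[0,0,0]},{"fingers":1,"dp":[0,0,20],"dr":[0,0,0]},{"fingers":1,"dp":[0,0,50],"dr":[0,0,0]},{"fingers":1,"dp":[0,0,60],"dr":[0,0,0]},{"fingers":1,"dp":[0,0,60],"dr":[0,0,0]}]'
python3 -m jog '[{"fingers":1,"dp":[-35,35,0],"dr":[0,0,0]},{"fingers":1,"dp":[-35,35,0],"dr":[0,0,0]},{"fingers":1,"dp":[-35,35,0],"dr":[0,0,0]},{"fingers":1,"dp":[-35,30,0],"dr":[0,0,0]},{"fingers":1,"dp":[-35,30,0],"dr":[0,0,0]},{"fingers":1,"dp":[-35,30,0],"dr":[0,0,0]},{"fingers":1,"dp":[0,0,0],"dr":[0,0,0]}]'
python3 m.py | grep -v "sat [12]..\.0"
python3 - <<'E'
from h import *
a=ctrl.capture("top")[0];b=ctrl.capture("scene")[0]
cv2.imwrite("pics/end.png",np.vstack([cv2.resize(a[120:330,120:520],(800,420))[:420]][:1]));cv2.imwrite("pics/end2.png",b)
E
```

```text
time_s: 35.3
position: [422.5, 333.8, 293.4]
tcp_rot: [[0.023, 1.0, 0.0], [1.0, -0.023, 0.0], [0.0, 0.0, -1.0]]
ft_force: [0.8, 1.0, -0.2]
gripper_width: 85.3
finger_force: 0.0
time_s: 36.17
position: [210.5, 530.6, 291.2]
tcp_rot: [[0.02, 1.0, -0.0], [1.0, -0.02, 0.0], [0.0, -0.0, -1.0]]
ft_force: [0.4, -0.5, 0.7]
gripper_width: 85.3
finger_force: 0.0
top large_round 0.58 [230.5, 226.9] cap [589.4 302.7  90. ] 5 maxz 103.1806001945231 [584.6 315.   55.7  51.2  61.3]
top small_round 0.58 [403.5, 276.6] cap [ 458.7 -134.4   74. ] 34 maxz 83.14685702422935 [ 457.8 -131.7   29.8   33.    44.2]
top square 0.93 [396.6, 210.0] cap [ 631.3 -114.9   86. ] 52 maxz 98.0703487675396 [ 632.7 -118.6   45.9   57.9   30.3]
top oblong 0.93 [220.8, 289.7] cap [425.5 326.8  80. ] 17 maxz 91.4167210685489 [423.5 336.   35.3  83.5   0.3]
top holder_large_round 0.75 [239.7, 237.5] sat 8.0 [578.3 306.3  60.   78.8  58.2]
top holder_small_round 0.72 [397.4, 280.3] sat 10.0 [ 454.5 -132.4   56.7   57.5   45.1]
top holder_square 0.86 [399.9, 214.5] sat 7.0 [ 630.2 -116.5   71.3   73.5   29.9]
top beaker 0.61
[... 397 characters left out ...]
2, 278.4] cap [ 641.4 -108.1   86. ] 36 maxz 94.66781879839823 [ 631.7 -110.6   47.4   46.5   30.7]
scene oblong 0.88 [463.3, 201.7] cap [425.6 331.1  80. ] 42 maxz 86.94878971155129 [419.1 333.5  72.6  50.6  88.2]
scene holder_large_round 0.76 [454.3, 282.3] sat 7.0 [595.5 311.4  79.1  65.2  62.3]
scene holder_small_round 0.53 [250.9, 222.3] sat 7.0 [ 464.4 -128.2   55.9   58.2   14.3]
scene holder_square 0.83 [237.8, 294.4] sat 7.0 [ 635.1 -113.3   75.9   70.1   29.5]
scene holder_oblong 0.74 [458.3, 218.3] sat 8.0 [427.1 332.8  98.4  68.4  88.8]
scene beaker 0.92 [310.0, 254.2] sat 12.0 [572.    5.5  54.4  34.3   3.1]
scene petri 0.81 [306.1, 335.9] sat 0.0 [740.4  11.   91.8  91.8  49.3]
```

View pics/end.png

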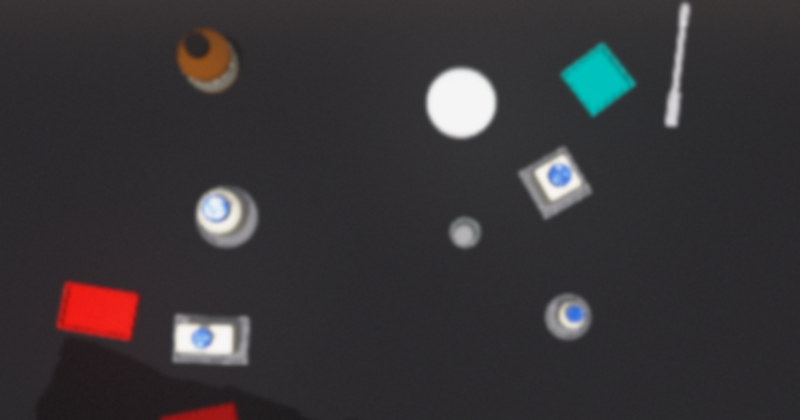

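View pics/end2.png

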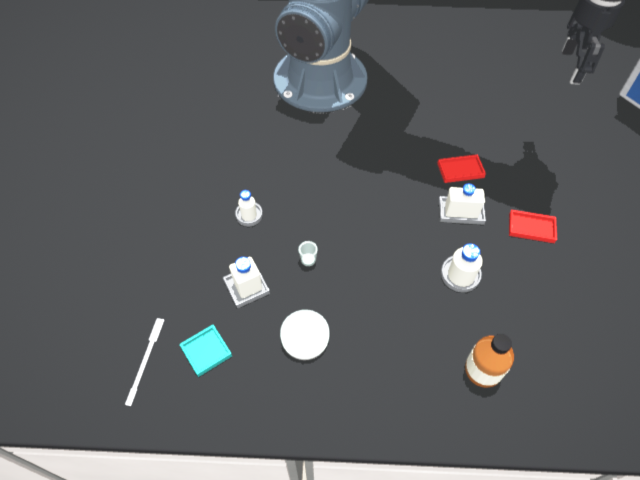

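Both final views show all four bottles upright inside their matching grey holders. In the scene view they are at (247,207), (246,280), (464,203) and (466,265). Bottle and holder centres agree to a few mm, and the beaker and dishes have not moved.

```bash
python3 -c "
from cell import ctrl
print(ctrl.job_done())"
```

```text
the job is handed in; nothing more can be done
None
```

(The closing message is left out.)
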